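Hold a pipe stub against the sprung stop for tacking

ROBOT

A 6-joint arm with a two-finger parallel gripper is mounted at the origin on a cart in front of the work surface, level with it; the furniture and walls round the work are solid. World frame = base frame: x ahead of the robot, y to its left, z up, the work surface at z = 0. Lengths are in m, angles in degrees, forces in N, time in s.
With the tool pointing down it reaches from about 0.375 to 0.75 m from the base axis. Payload 9 kg.
Tool frame: the origin (TCP) lies at the very end of the fingers, on their centre line; the grasp point (between the pads) lies manip.pinch_z behind it (manip.pinch_z is the distance from the TCP to the grasp point, in m); z points along the fingers, y is the line along which they close (so a half turn about z gives the same grasp; the last joint's range is limited). The gripper opens to 85 mm and grips with 20 to 120 N. Pads are 22 mm wide; open, the fingers measure 114 mm over their backs; the gripper's body (76 mm by 85 mm) begins 54 mm behind the grasp point. The pads swing forward as they close: fully open they stand 13 mm farther back than shut.
Start: joints at [-76.645, 5.964, 5.575, 89.605, 0, 77.527], TCP at [0.261, -0.54, 0.231] pointing down, gripper open.
Joint ranges: [-171.21, 171.21], [-48.23, 106.86], [-62.78, 66.21], [-105.2, 120.99], [-86.42, 89.51], [-180, 180]. Speed limits (degrees/s): [127.2, 127.2, 147.25, 180, 180, 180].

INTERFACE

Orientations are given as [roll, pitch, yaw] about the fixed x, y, z axes, in that order (R = Rz(yaw) Ry(pitch) Rx(roll)).
In Python, from bench import manip gives the robot as it stands. The module is installed in compiled form; this text tells all that it offers.
- The arm moves only by the tool apply_moves, never from a script. Its argument "steps" is a list of rows, each a list of 3 entries, a list of its own where there are three numbers: the opening, from 0 (shut) to 1 (fully open), then the shift along the tool's x, y, z each as a share of 0.08 m, from -1 to 1, then the turn, a rotation vector about the tool's x, y, z each as a share of 120 degrees, from -1 to 1. A call has 1 to 8 rows; each row shifts and turns the commanded pose from where the row before left it, along the tool's axes as they then stand; what a row does not reach is not made up. A row lasts 1/8 s, in which the tool goes at most 62.5 mm and 10.7 degrees, less where a joint would pass 70% of its speed; a pose out of reach is approached as far as the arm can. A call with a number of a shift or a turn outside -1 to 1 is refused whole. A call with a gripper value outside its range is refused whole. The fingers move at their own pace and stop on an object; the grip force is fixed at half the most. Time passes only in rows, so rows that do not move let the fingers close. It gives the time, the measured TCP pose, the force, the opening and the grip force at its end, in the units of the state.
- manip.state(): the state, without advancing time (a new reading comes with each control period).
- manip.camera(name): name is "scene" or "top" or "wrist"; returns the picture (384x512x3 uint8, blue, green, red); there is no depth.
- manip.camera_info(name): a dict with "fovy" (degrees; the focal length in pixels is half the picture's height over the tangent of half this angle, whatever the lens; pixels are square), "cx", "cy" (the principal point, pixels), "T" (4x4, takes a point from camera to world coordinates). Camera axes: x right, y up, looking along -z (the intrinsics and any distortion apply to the point x, -y, -z); pixel columns grow to the right and rows downward; lengths in m; the calibration is good to about 2 mm. A picture is of the moment at which its call begins: read the wrist's pose just before it. camera_info takes no time and is no camera call; for the wrist camera it gives the pose at the moment of the call.
- manip.close_job(): hands the job in; it is judged then, once.
The state is a dict: "clock": time; "q": joint angles; "joint_velocities": joint speeds; "tau": joint torques, N m; "position": TCP position; "tool_rot": TCP orientation; "wrist_force": force on the tool from outside, world axes, zero at the start; "moment": the same for the moment, N m; "opening": opening from 0.0 (shut) to 1.0 (fully open); "grasp_force": force on a finger pad.
Only numpy, scipy, OpenCV 4.12 (cv2) and the standard library are available. Lean on these libraries where they do the work, as an engineer would, in place of code of your own. Each camera call takes 0.05 s, during which the arm holds its last target. There are 200 camera calls.

TASK

Lift the yellow protection cap off the standing pipe stub and set it, stem down, into the round hole of the orange cap holder. Then stand the stub upright on the steel plate of the fit-up jig and press it squarely into the sprung V stop, so that the black pointer lies inside the green field of the scale, never pushing on into the red field; finish while still holding it pressed like that, steadily, so that the welder can tack it. Leave the red magnet square and the loose nut where they are.

Things in the scene. Friction and masses are not known exactly. Their poses are not given: they have to be found in the camera images.
- cap_knob (a point): Centre of the knob of the loose yellow plastic cap that lies on the pipe stub. The knob is a cylinder 22 mm across and 42 mm high (axis = z), grasp it from above; this point is its mid height. Below the knob: a flange 54 mm across and 6 mm thick, whose underside lies 27 mm below this point and rests on the pipe's rim; below that a stem 26 mm across and 14 mm long, tapering to 18 mm at its foot, loose in the bore. 40 g.
- holder_mouth (a point): Centre of the round hole in the top face of the orange cap holder, a fixed plastic block 80 x 80 x 26 mm on the bench. The hole is 37 mm across and goes through, axis = z; the cap's stem goes in and its flange then rests on the top face, so the cap's knob centre stands 27 mm above this point.
- pipe_mid (a point): Centre (on the axis, half-way up) of the rusty brown pipe stub, 48 mm outside diameter, 75 mm high, open bore about 40 mm, standing upright on its cut end; z is its axis. Loose, about 0.2 kg.
- jig_plate (a point): A point on the top face of the fixed jig's steel plate (6 mm above the bench): where the axis of the pipe stub stands when it just touches the stop at rest. The jig's +x is the direction of pressing, towards the stop; y is across it, z up. The plate is 90 mm wide in y and reaches 85 mm from this point to -x. Behind the stop, 75 mm to +x from this point, stands a blue spring housing 50 mm high with the scale on top.
- stop_vee (a point): Bottom line of the sprung V stop (dark steel, 140 degree V opening to the jig's -x, 37 mm wide, from 3 to 43 mm above the jig's plate), at mid height. It moves with the stop along the jig's +x. A pipe stub seated in the V has its axis 25.5 mm to -x of this point.
- stop (a joint): Travel of the sprung stop in m: 0 at rest, grows as it is pressed along the jig's +x, end of travel 0.036. The spring pushes back with 0.7 N per mm. The black pointer on the stop lies in the green field of the scale from 0.008 to 0.022 (about 6 to 15 N), and in the red field from 0.030 on.
- magnet_square: Bystander: red triangular magnet square, 85 x 85 x 17 mm, lying loose on the bench; origin at the centre of its underside. Leave it alone.
- nut: Bystander: bright hexagon nut, 36 x 41 x 19 mm, lying loose near the front edge of the bench; origin at the centre of its underside. Leave it alone.
There are look-alikes about, which are no part of the job. Of the things shaped like the part that bears cap_knob, the yellow one is meant. Of the things that look like the part that bears pipe_mid, the smaller one is meant.

How it is judged (in metres and radians):
On the way:
1. the cap sits stem down in the holder's hole and is let go, the stub not yet on the stop (horizontal distance between cap_knob and holder_mouth below 0.009 m and z of cap_knob in the frame of holder_mouth below 0.031 m and angle between cap_knob's own z axis and vertical below 0.12 rad and contact force between the fingers and cap below 0.05 N and value of joint stop below 0.004 m), for 0.2 s.
At the end, for the whole second after the job is handed in: Cap stem down in the holder (within 9 mm of the hole's centre, flange within 4 mm, 7 deg). Stub held by the fingers, upright within 7 deg, at most 5 mm above the jig's plate, within 8 mm of the V's middle, pressing the stop with 4 to 20 N, stop in by 8 to 22 mm (green field) and still (horizontal distance between cap_knob and holder_mouth below 0.009 m and z of cap_knob in the frame of holder_mouth below 0.031 m and angle between each of cap_knob, pipe_mid's own z axis and vertical below 0.12 rad and z of pipe_mid in the frame of jig_plate below 0.0425 m and y of pipe_mid in the frame of stop_vee between -0.008 and 0.008 m and contact force between pipe and stop between 4 and 20 N and value of joint stop between 0.008 and 0.022 m and velocity of joint stop between -0.01 and 0.01 m/s and contact force between the fingers and pipe above 2 N); the arm keeps its last pose, push and grip.
It fails at once if the stop is pushed into the red field (30 mm or more) (value of joint stop above 0.03 m).
It fails at once if the magnet square or the nut is moved by more than 20 mm (distance of any of magnet_square, nut from where it was at the start of the episode above 0.02 m).
It also fails if it takes over 61 s, if anything falls off the work surface, if the arm or the gripper's body presses on something with over 40 N, if the wrist force passes 120 N, or if a joint passes its speed limit or range.

## Working session

There is one attempt and no reset: what is moved stays moved. The work goes in short steps, Python scripts to look and compute and a tool call to move; the robot and the scene stay as the last step left them, time stands still between calls to the robot, and variables do not carry over. Pictures are saved under pics/ and viewed, at most 13 in all, crops included, and the job is handed in when it is done.

Besides the shell and the picture viewer there is one more tool, called after "Request:" as name([rows], argument=value, ...), one row to a line, values as JSON. apply_moves: Moves the arm, as the interface text tells. Its arguments: {"type":"object","properties":{"steps":{"type":"array"}},"required":["steps"]}

```bash
mkdir -p pics
python3 - <<'E'
from bench import manip
import cv2,numpy as np
print(manip.state(), manip.pinch_z)
for n in ("scene","top"):
    im=manip.camera(n); i=manip.camera_info(n); print(n,i)
    cv2.imwrite(f"pics/{n}0.png",im); cv2.imwrite(f"pics/{n}0b.png",cv2.resize(im,(800,600),interpolation=cv2.INTER_CUBIC))
E
```

```text
{'clock': 0.0, 'q': array([-7.66448649e+01,  5.99809127e+00,  5.52625576e+00,  8.96040507e+01,
        1.98006763e-04,  7.75278788e+01]), 'joint_velocities': array([ 0.00171325, -0.06299299, -0.02311946,  0.05005396,  0.05347544,
       -0.03205107]), 'tau': array([-2.17960894e-05, -5.56932378e+01,  5.03649151e+01,  1.70446979e-02,
       -2.55772711e-04,  4.92734080e-05]), 'position': array([ 0.26133753, -0.53972573,  0.23051999]), 'tool_rot': array([-1.79925947e+02, -1.65820647e-02,  2.58272455e+01]), 'wrist_force': array([ 0.38339773, -0.07148899,  0.5212361 ]), 'moment': array([-0.01540339,  0.00850622, -0.01660078]), 'grasp_force': 0.0, 'opening': 0.9993624550742904} 0.0187
scene {'fovy': 51.42286709370303, 'cx': 254.99377414162367, 'cy': 190.7599894750731, 'T': array([[-0.86639293,  0.34834272, -0.35779972,  0.20213658],
       [-0.49920273, -0.58603417,  0.63824806,  0.70157625],
       [ 0.01264621,  0.7315882 ,  0.6816295 ,  0.75497135],
       [ 0.        ,  0.        ,  0.        ,  1.        ]])}
top {'fovy': 42.3082609376008, 'cx': 248.9211026387089, 'cy': 181.16115390208785, 'T': array([[-0.02514237,  0.99224706, -0.12171124,  0.33394333],
       [-0.99957469, -0.02675204, -0.01160916,  0.05868309],
       [-0.01477518,  0.12136759,  0.99249766,  1.63775722],
       [ 0.        ,  0.        ,  0.        ,  1.        ]])}
```

View pics/scene0b.png

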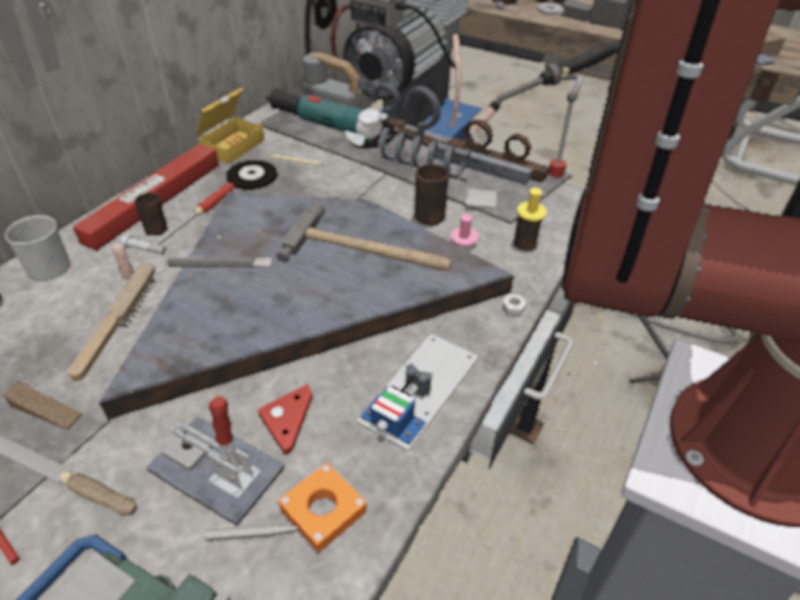

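View pics/top0b.png

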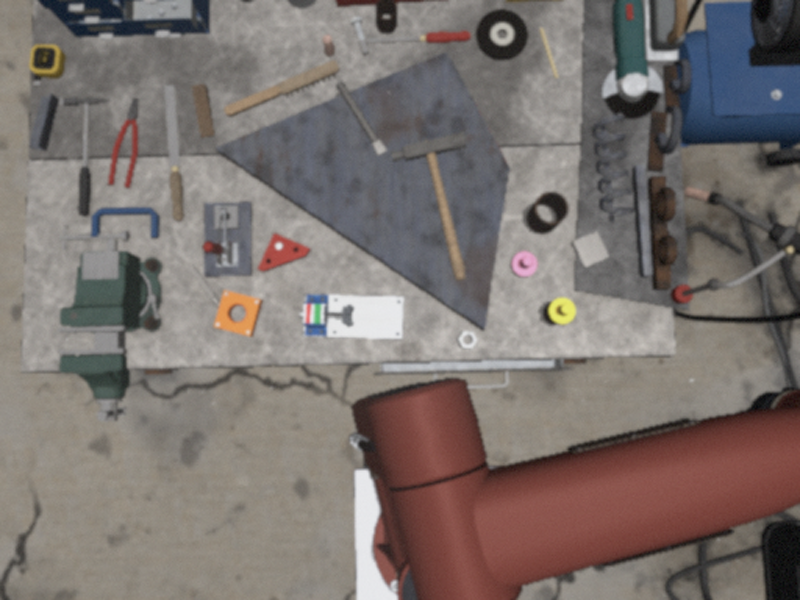

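Run:
```python
import cv2,numpy as np
t=cv2.imread("pics/top0.png"); s=cv2.imread("pics/scene0.png")
def c(im,x,y,w,h,k): return cv2.resize(im[y:y+h,x:x+w],(w*k,h*k),interpolation=cv2.INTER_CUBIC)
a=np.hstack([c(t,130,180,50,45,6),c(t,188,180,80,45,6)]) # 780x270
a=np.hstack([a,np.zeros((270,20,3),np.uint8)])
b=np.hstack([c(s,316,112,45,55,6),c(s,225,205,85,55,6)[:, :510],np.zeros((330,20,3),np.uint8)])
print(a.shape,b.shape)
cv2.imwrite("pics/c1.png",np.vstack([a,b]))
d=np.hstack([c(t,335,175,50,45,7),c(s,175,292,62,62,7)[:315]]); 
cv2.imwrite("pics/c2.png",np.vstack([np.hstack([c(t,335,175,50,50,7),np.zeros((350,16,3),np.uint8),c(s,175,295,62,50,7)])]))
```

```text
(270, 800, 3) (330, 800, 3)
```

View pics/c1.png

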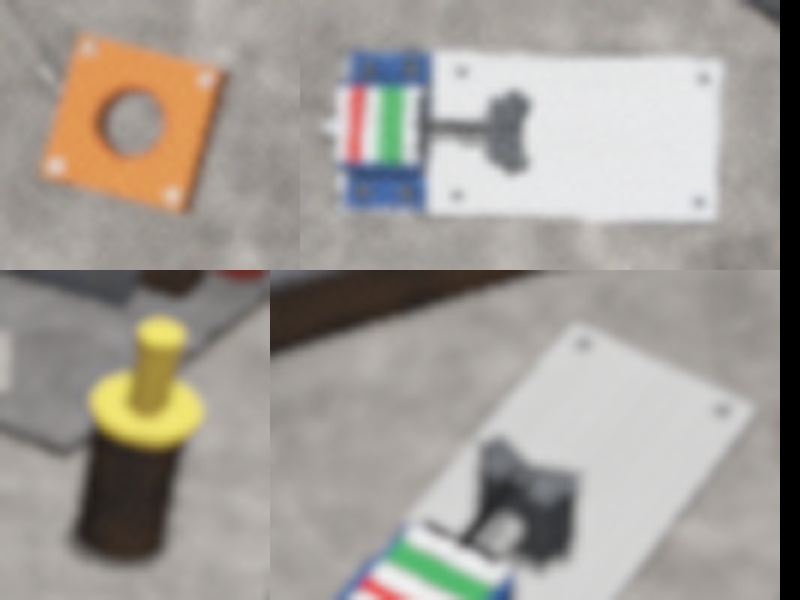

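View pics/c2.png

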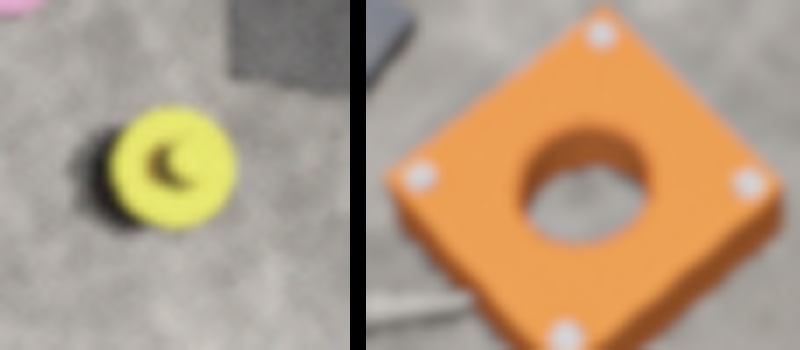

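```bash
cat > h.py <<'E'
import numpy as np
from bench import manip
def pix(n,u,v,z,info=None):
    i=info or manip.camera_info(n); f=192/np.tan(np.radians(i["fovy"]/2)); T=i["T"]
    d=T[:3,:3]@np.array([(u-i["cx"])/f,-(v-i["cy"])/f,-1]); o=T[:3,3]
    return (o+d*(z-o[2])/d[2]).round(4)
def crop(n,X,Y,x0,y0,k,z): return pix(n,(X+.5)/k-.5+x0,(Y+.5)/k-.5+y0,z)
E
python3 - <<'E'
from h import *
for X,Y in [(88,47),(206,80),(173,196),(55,166),(133,123)]: print("T hold",crop("top",X,Y,130,180,6,.026))
for X,Y in [(236,35),(384,184),(200,337),(54,177)]: print("S hold",crop("scene",X,Y,175,295,7,.026))
for X,Y in [(722,60),(716,220),(430,52),(428,216)]: print("T plate",crop("top",X-300,Y,188,180,6,.006))
for X,Y in [(575,322),(755,405)]: print("S plate",crop("scene",X-270,Y-270,225,205,6,.006))
print("T V",crop("top",513-300,131,188,180,6,.049))
print("S knobtop",crop("scene",162,332-270,316,112,6,.123),"flange",crop("scene",148,408-270,316,112,6,.081),"bot",crop("scene",118,535-270,316,112,6,0))
print("T knobtop",crop("top",190,162,335,175,7,.123),"fl",crop("top",173,168,335,175,7,.081))
E
```

```text
T hold [0.5202 0.4211 0.026 ]
T hold [0.5004 0.3566 0.026 ]
T hold [0.4376 0.3748 0.026 ]
T hold [0.4556 0.4391 0.026 ]
T hold [0.4779 0.3965 0.026 ]
S hold [0.5029 0.3549 0.026 ]
S hold [0.4393 0.3731 0.026 ]
S hold [0.458  0.4364 0.026 ]
S hold [0.5212 0.4186 0.026 ]
T plate [0.5052 0.0487 0.006 ]
T plate [0.4173 0.0544 0.006 ]
T plate [0.5139 0.2097 0.006 ]
T plate [0.4236 0.2122 0.006 ]
S plate [0.5068 0.0475 0.006 ]
S plate [0.4193 0.0516 0.006 ]
T V [0.4655 0.1619 0.049 ]
S knobtop [ 0.4625 -0.2696  0.123 ] flange [ 0.4615 -0.267   0.081 ] bot [ 0.4649 -0.2687  0.    ]
T knobtop [ 0.4595 -0.2666  0.123 ] fl [ 0.4605 -0.2679  0.081 ]
```

Request:
apply_moves([
  [1, [0, 0, 0], [0, 0, -0.085]],
  [1, [0, 0, 0], [0, 0, -0.085]],
  [1, [0, 0, 0], [0, 0, -0.085]],
  [1, [0, 0, 0], [0, 0, -0.085]],
  [1, [0, 0, 0], [0, 0, -0.085]],
  [1, [0, 0, 0], [0, 0, -0.085]],
  [1, [0, 0, 0], [0, 0, 0]],
])

```text
clock: 0.98
position: [0.2614, -0.5399, 0.2309]
tool_rot: [-180.0, -0.0, 87.0]
wrist_force: [0.1, -0.1, -0.1]
opening: 1.001
grasp_force: 0.0
```

```bash
cat >> h.py <<'E'
from scipy.spatial.transform import Rotation as R
def go(*target):
    s=manip.state(); d=R.from_euler("xyz",s["tool_rot"],degrees=True).inv().apply(np.array(target)-s["position"])
    print(s["position"].round(4),s["tool_rot"].round(2),"shares",(d/.08).round(3))
E
python3 - <<'E'
from h import *
s=manip.state();T=manip.camera_info("wrist")["T"]
print("wristcam in tool",R.from_euler("xyz",s["tool_rot"],degrees=True).inv().apply(T[:3,3]-s["position"]))
go(.4613,-.268,.215)
E
```

```text
wristcam in tool [ 0.07673353  0.00060927 -0.14294127]
[ 0.2614 -0.5399  0.2309] [-1.7999e+02 -3.0000e-02  8.6960e+01] shares [3.527 2.315 0.201]
```

Request:
apply_moves([
  [1, [0.59, 0.385, 0.03], [0, 0, 0]],
  [1, [0.59, 0.385, 0.03], [0, 0, 0]],
  [1, [0.59, 0.385, 0.03], [0, 0, 0]],
  [1, [0.59, 0.385, 0.03], [0, 0, 0]],
  [1, [0.59, 0.385, 0.03], [0, 0, 0]],
  [1, [0.58, 0.385, 0.03], [0, 0, 0]],
  [1, [0, 0, 0], [0, 0, 0]],
  [1, [0, 0, 0], [0, 0, 0]],
])

```text
clock: 1.98
position: [0.4605, -0.2678, 0.2168]
tool_rot: [-180.0, 0.0, 86.9]
wrist_force: [-0.4, -1.0, -0.2]
opening: 1.0
grasp_force: 0.0
```

Run:
```python
from h import *
import cv2
go(.4613,-.268,.15)
i=manip.camera_info("wrist"); im=manip.camera("wrist")
f=192/np.tan(np.radians(i["fovy"]/2)); 
def proj(p):
    c=np.linalg.inv(i["T"])@np.r_[p,1]; return (i["cx"]+f*c[0]/-c[2], i["cy"]+f*c[1]/c[2])
print(i["fovy"],"exp knobtop",proj((.4613,-.268,.123)),"flange",proj((.4613,-.268,.081)))
cv2.imwrite("pics/w1.png",im)
```

```text
[ 0.4605 -0.2678  0.2168] [-1.7998e+02  2.0000e-02  8.6910e+01] shares [-0.002  0.01   0.835]
71.75860825685704 exp knobtop (np.float64(255.0374883966884), np.float64(190.99802482245622)) flange (np.float64(254.99928469180475), np.float64(179.06563449502852))
```

View pics/w1.png

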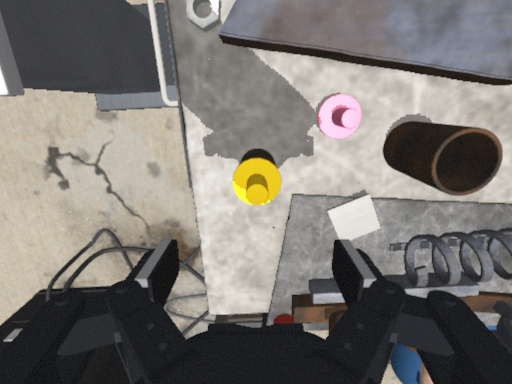

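Request:
apply_moves([
  [1, [-0.015, 0.02, 0.4], [0, 0, 0]],
  [1, [0, 0, 0.4], [0, 0, 0]],
  [1, [0, 0, 0.4], [0, 0, 0]],
  [1, [0, 0, 0.2], [0, 0, 0]],
  [1, [0, 0, 0.2], [0, 0, 0]],
  [1, [0, 0, 0], [0, 0, 0]],
  [0.3, [0, 0, 0], [0, 0, 0]],
  [0, [0, 0, 0], [0, 0, 0]],
])

```text
clock: 3.02
position: [0.4627, -0.2694, 0.09]
tool_rot: [179.9, 0.1, 87.0]
wrist_force: [-0.5, 0.0, 0.2]
opening: 0.602
grasp_force: 0.0
```

Request:
apply_moves([
  [0, [0, 0, 0], [0, 0, 0]],
  [0, [0, 0, 0], [0, 0, 0]],
  [0, [0, 0, 0], [0, 0, 0]],
  [0, [0, 0, 0], [0, 0, 0]],
])

```text
clock: 3.52
position: [0.4623, -0.2691, 0.0894]
tool_rot: [180.0, 0.0, 87.0]
wrist_force: [-1.4, 0.5, 5.5]
opening: 0.243
grasp_force: 58.5
```

Request:
apply_moves([
  [0, [0, 0, -0.1], [0, 0, 0]],
  [0, [0, 0, -0.2], [0, 0, 0]],
  [0, [0, 0, -0.3], [0, 0, 0]],
  [0, [0, 0, -0.4], [0, 0, 0]],
  [0, [0, 0, -0.5], [0, 0, 0]],
  [0, [0, 0, -0.2], [0, 0, 0]],
  [0, [0, 0, 0], [0, 0, 0]],
])

```text
clock: 4.4
position: [0.4626, -0.2694, 0.2259]
tool_rot: [179.9, 0.1, 87.0]
wrist_force: [-0.2, -0.4, -0.8]
opening: 0.239
grasp_force: 58.6
```

Run:
```python
from h import *
import cv2
go(.4794,.3968,.225)
cv2.imwrite("pics/w2.png",manip.camera("wrist"))
```

```text
[ 0.4626 -0.2694  0.2259] [1.7991e+02 8.0000e-02 8.7030e+01] shares [ 8.327 -0.222  0.   ]
```

View pics/w2.png

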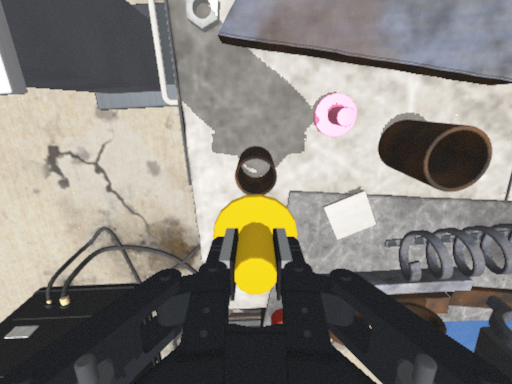

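Request:
apply_moves([
  [0, [0.3, -0.02, 0], [0, 0, 0]],
  [0, [0.5, -0.02, 0], [0, 0, 0]],
  [0, [0.65, -0.02, 0], [0, 0, 0]],
  [0, [0.65, -0.02, 0], [0, 0, 0]],
  [0, [0.65, -0.02, 0], [0, 0, 0]],
  [0, [0.65, -0.02, 0], [0, 0, 0]],
  [0, [0.65, -0.02, 0], [0, 0, 0]],
  [0, [0.65, -0.02, 0], [0, 0, 0]],
])

```text
clock: 5.45
position: [0.4673, 0.1098, 0.2235]
tool_rot: [-179.9, -0.0, 87.1]
wrist_force: [0.1, -0.4, -0.9]
opening: 0.24
grasp_force: 58.7
```

Request:
apply_moves([
  [0, [0.65, -0.02, 0], [0, 0, 0]],
  [0, [0.65, -0.02, 0], [0, 0, 0]],
  [0, [0.65, -0.02, 0], [0, 0, 0]],
  [0, [0.65, 0, 0], [0, 0, 0]],
  [0, [0.65, 0, 0], [0, 0, 0]],
  [0, [0.4, 0, 0], [0, 0, 0]],
  [0, [0, 0, 0], [0, 0, 0]],
  [0, [0, 0, 0], [0, 0, 0]],
])

```text
clock: 6.45
position: [0.4781, 0.3989, 0.2238]
tool_rot: [-179.9, 0.1, 87.1]
wrist_force: [0.2, -0.9, -0.3]
opening: 0.241
grasp_force: 58.7
```

Run:
```python
from h import *
import cv2
go(.4794,.3968,.067)
i=manip.camera_info("wrist"); im=manip.camera("wrist")
f=192/np.tan(np.radians(i["fovy"]/2)); 
def proj(p):
    c=np.linalg.inv(i["T"])@np.r_[p,1]; return (i["cx"]+f*c[0]/-c[2], i["cy"]+f*c[1]/c[2])
print(proj((.4794,.3968,.026)))
a=im; cv2.imwrite("pics/w3.png",a)
```

```text
[0.4781 0.3989 0.2238] [-1.7991e+02  7.0000e-02  8.7070e+01] shares [-0.022  0.021  1.96 ]
(np.float64(255.6542077839883), np.float64(167.65266365583207))
```

View pics/w3.png

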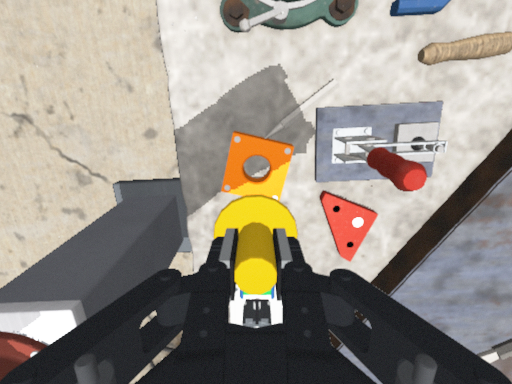

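Request:
apply_moves([
  [0, [-0.02, 0.025, 0.4], [0, 0, 0]],
  [0, [0, 0, 0.5], [0, 0, 0]],
  [0, [0, 0, 0.5], [0, 0, 0]],
  [0, [0, 0, 0.3], [0, 0, 0]],
  [0, [0, 0, 0.2], [0, 0, 0]],
  [0, [0, 0, 0.15], [0, 0, 0]],
  [0, [0, 0, 0.1], [0, 0, 0]],
  [0, [0, 0, 0], [0, 0, 0]],
])

```text
clock: 7.5
position: [0.4811, 0.3973, 0.0527]
tool_rot: [-180.0, 0.0, 87.0]
wrist_force: [-0.7, -0.3, -0.2]
opening: 0.244
grasp_force: 58.7
```

Request:
apply_moves([
  [0, [0, 0, 0], [0, 0, 0]],
  [0, [0, 0, 0], [0, 0, 0]],
])

```text
clock: 7.75
position: [0.4815, 0.3976, 0.0536]
tool_rot: [179.9, -0.0, 87.0]
wrist_force: [-0.0, 0.1, -0.3]
opening: 0.239
grasp_force: 58.7
```

Request:
apply_moves([
  [0, [-0.01, -0.015, 0.04], [0, 0, 0]],
  [0, [0, 0, 0.04], [0, 0, 0]],
  [0, [0, 0, 0.03], [0, 0, 0]],
  [0, [0, 0, 0.03], [0, 0, 0]],
  [0, [0, 0, 0], [0, 0, 0]],
  [0, [0, 0, 0], [0, 0, 0]],
])

```text
clock: 8.5
position: [0.4799, 0.3967, 0.0417]
tool_rot: [180.0, 0.0, 87.0]
wrist_force: [-0.4, -0.3, -0.4]
opening: 0.235
grasp_force: 58.7
```

Request:
apply_moves([
  [0, [0, 0, 0.02], [0, 0, 0]],
  [0, [0, 0, 0], [0, 0, 0]],
  [0.5, [0, 0, 0], [0, 0, 0]],
  [0.7, [0, 0, 0], [0, 0, 0]],
  [0.7, [0, 0, 0], [0, 0, 0]],
  [0.7, [0, 0, 0], [0, 0, 0]],
  [0.7, [0, 0, 0], [0, 0, 0]],
  [0.7, [0, 0, 0], [0, 0, 0]],
])

```text
clock: 9.5
position: [0.4799, 0.3966, 0.0401]
tool_rot: [180.0, 0.0, 87.0]
wrist_force: [-0.0, -1.3, 0.7]
opening: 0.7
grasp_force: 0.0
```

Request:
apply_moves([
  [0.8, [0, 0, -0.1], [0, 0, 0]],
  [1, [0, 0, -0.3], [0, 0, 0]],
  [1, [0, 0, -0.5], [0, 0, 0]],
  [1, [0, 0, -0.6], [0, 0, 0]],
  [1, [0, 0, -0.6], [0, 0, 0]],
  [1, [0, 0, -0.2], [0, 0, 0]],
  [1, [0, 0, 0], [0, 0, 0]],
  [1, [0, 0, 0], [0, 0, 0]],
])

```text
clock: 10.5
position: [0.4793, 0.3963, 0.2222]
tool_rot: [-179.9, 0.1, 87.0]
wrist_force: [0.0, 0.3, -1.0]
opening: 0.994
grasp_force: 0.0
```

Run:
```python
from h import *
import cv2
go(.462,-.269,.225)
w=manip.camera("wrist"); t=manip.camera("top"); s=manip.camera("scene")
i=manip.camera_info("wrist"); f=192/np.tan(np.radians(i["fovy"]/2)); 
c=np.linalg.inv(i["T"])@np.r_[.480,.3968,.074,1]; print("exp knob top",i["cx"]+f*c[0]/-c[2], i["cy"]+f*c[1]/c[2])
def cr(im,x,y,k=5,wd=60,h=60): return cv2.resize(im[y:y+h,x:x+wd],(wd*k,h*k),interpolation=cv2.INTER_CUBIC)
# wrist crop around the holder; scene crop at the stub
cv2.imwrite("pics/w4.png",np.hstack([cr(w,200,110,4,110,110),cr(s,312,105,8,45,55)]))
```

```text
[0.4793 0.3963 0.2222] [-1.7988e+02  8.0000e-02  8.7030e+01] shares [-8.317  0.215 -0.025]
exp knob top 255.18198075088566 175.34597788878236
```

View pics/w4.png

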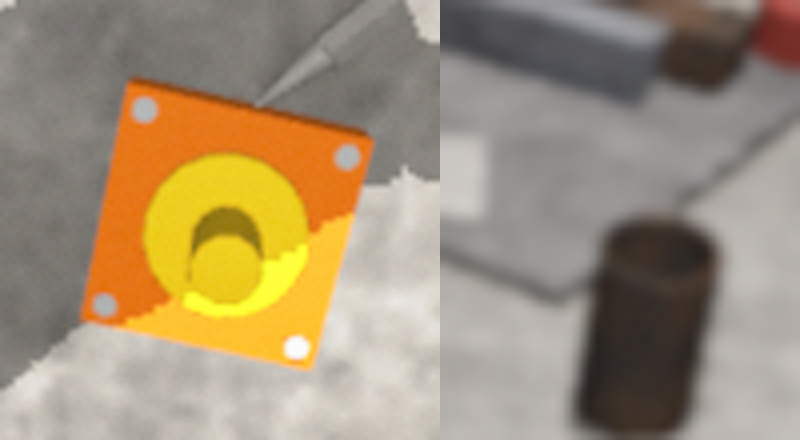

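Request:
apply_moves([
  [1, [-0.4, 0.02, 0], [0, 0, 0]],
  [1, [-0.65, 0.02, 0], [0, 0, 0]],
  [1, [-0.65, 0.02, 0], [0, 0, 0]],
  [1, [-0.65, 0.02, 0], [0, 0, 0]],
  [1, [-0.65, 0.02, 0], [0, 0, 0]],
  [1, [-0.65, 0.02, 0], [0, 0, 0]],
  [1, [-0.65, 0.02, 0], [0, 0, 0]],
  [1, [-0.65, 0.02, 0], [0, 0, 0]],
])

```text
clock: 11.65
position: [0.4716, -0.001, 0.2234]
tool_rot: [-180.0, -0.0, 87.0]
wrist_force: [0.6, -0.4, -0.2]
opening: 1.002
grasp_force: 0.0
```

Request:
apply_moves([
  [1, [-0.65, 0.02, 0], [0, 0, 0]],
  [1, [-0.65, 0.02, 0], [0, 0, 0]],
  [1, [-0.65, 0.01, 0], [0, 0, 0]],
  [1, [-0.65, 0, 0], [0, 0, 0]],
  [1, [-0.5, 0, 0], [0, 0, 0]],
  [1, [-0.26, 0, 0], [0, 0, 0]],
  [1, [0, 0, 0], [0, 0, 0]],
  [1, [0, 0, 0], [0, 0, 0]],
])

```text
clock: 12.65
position: [0.4623, -0.267, 0.2239]
tool_rot: [-180.0, -0.0, 87.1]
wrist_force: [0.5, -0.4, 0.0]
opening: 0.999
grasp_force: 0.0
```

Run:
```python
from h import *
import cv2
for X,Y,z in [(660,262,.075),(632,410,0)]: print(crop("scene",X-440,Y,312,105,8,z))
i=manip.camera_info("wrist"); w=manip.camera("wrist")
f=192/np.tan(np.radians(i["fovy"]/2)); c=np.linalg.inv(i["T"])@np.r_[.462,-.269,.075,1]; print("exp rim",i["cx"]+f*c[0]/-c[2], i["cy"]+f*c[1]/c[2])
go(.462,-.269,.0565-.0187+.0)
cv2.imwrite("pics/w5.png",cv2.resize(w[120:220,200:310],None,fx=5,fy=5,interpolation=cv2.INTER_CUBIC))
```

```text
[ 0.4618 -0.2607  0.075 ]
[ 0.464  -0.2689  0.    ]
exp rim 254.1090267461601 177.6144600417133
[ 0.4624 -0.2669  0.2241] [-1.80e+02 -2.00e-02  8.71e+01] shares [-0.028 -0.003  2.329]
```

View pics/w5.png

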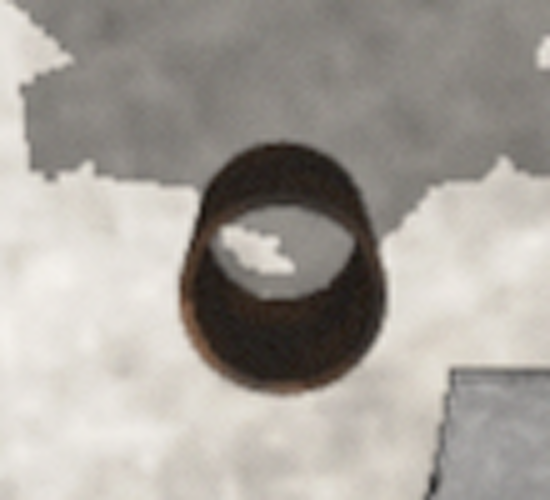

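Request:
apply_moves([
  [1, [-0.03, 0.015, 0.5], [0, 0, 0]],
  [1, [0, 0, 0.5], [0, 0, 0]],
  [1, [0, 0, 0.5], [0, 0, 0]],
  [1, [0, 0, 0.5], [0, 0, 0]],
  [1, [0, 0, 0.3], [0, 0, 0]],
  [1, [0, 0, 0.2], [0, 0, 0]],
  [1, [0, 0, 0], [0, 0, 0]],
  [1, [0, 0, 0], [0, 0, 0]],
])

```text
clock: 13.7
position: [0.464, -0.271, 0.0254]
tool_rot: [179.9, 0.1, 87.1]
wrist_force: [-1.0, -0.9, 0.4]
opening: 1.003
grasp_force: 0.0
```

Request:
apply_moves([
  [1, [0.02, 0, 0.08], [0, 0, 0]],
  [1, [0, 0, 0], [0, 0, 0]],
  [0.7, [0, 0, 0], [0, 0, 0]],
  [0, [0, 0, 0], [0, 0, 0]],
  [0, [0, 0, 0], [0, 0, 0]],
  [0, [0, 0, 0], [0, 0, 0]],
  [0, [0, 0, 0], [0, 0, 0]],
  [0, [0, 0, 0], [0, 0, 0]],
])

```text
clock: 14.7
position: [0.4634, -0.2692, 0.0181]
tool_rot: [180.0, 0.0, 87.0]
wrist_force: [-2.5, 1.4, 5.5]
opening: 0.548
grasp_force: 58.6
```

Request:
apply_moves([
  [0, [0, 0, 0], [0, 0, 0]],
])

```text
clock: 14.82
position: [0.4634, -0.2692, 0.0181]
tool_rot: [180.0, 0.0, 87.0]
wrist_force: [-2.5, 1.6, 5.8]
opening: 0.547
grasp_force: 58.6
```

Request:
apply_moves([
  [0, [0, 0, -0.2], [0, 0, 0]],
  [0, [0, 0, -0.4], [0, 0, 0]],
  [0, [0, 0, -0.5], [0, 0, 0]],
  [0, [0, 0, -0.3], [0, 0, 0]],
  [0, [0.3, -0.01, 0], [0, 0, 0]],
  [0, [0.5, -0.02, 0], [0, 0, 0]],
  [0, [0.6, -0.02, 0], [0, 0, 0]],
  [0, [0.6, -0.02, 0], [0, 0, 0]],
])

```text
clock: 15.82
position: [0.4651, -0.1063, 0.1288]
tool_rot: [-179.9, -0.1, 87.0]
wrist_force: [0.6, 0.3, -1.7]
opening: 0.546
grasp_force: 59.2
```

Request:
apply_moves([
  [0, [0.6, -0.02, 0], [0, 0, 0]],
  [0, [0.6, -0.02, 0], [0, 0, 0]],
  [0, [0.6, -0.02, 0], [0, 0, 0]],
  [0, [0.5, -0.02, 0], [0, 0, 0]],
  [0, [0.2, -0.02, 0], [0, 0, 0]],
  [0, [0, 0, 0], [0, 0, 0]],
  [0, [0, 0, 0], [0, 0, 0]],
])

```text
clock: 16.7
position: [0.4682, 0.0906, 0.1294]
tool_rot: [-180.0, 0.0, 87.0]
wrist_force: [1.5, -0.2, -2.9]
opening: 0.551
grasp_force: 59.3
```

Run:
```python
from h import *
import cv2
go(.464,.095,.026); print(manip.state()["wrist_force"])
w=manip.camera("wrist"); cv2.imwrite("pics/w6.png",cv2.resize(w,(800,600),interpolation=cv2.INTER_CUBIC))
i=manip.camera_info("wrist"); f=192/np.tan(np.radians(i["fovy"]/2))
for p in [(.4675,.161,.049),(.4663+.0035,.2105,.056)]:
    c=np.linalg.inv(i["T"])@np.r_[p,1]; print("exp",((i["cx"]+f*c[0]/-c[2])*800/512, (i["cy"]+f*c[1]/c[2])*800/512))
```

```text
[0.4682 0.0906 0.1294] [-1.7997e+02  2.0000e-02  8.7000e+01] shares [ 0.052 -0.054  1.292]
[ 1.52358419 -0.18739049 -2.93162841]
exp (np.float64(388.0195747697483), np.float64(176.59146005741567))
exp (np.float64(386.05662287998103), np.float64(66.10081638895124))
```

View pics/w6.png

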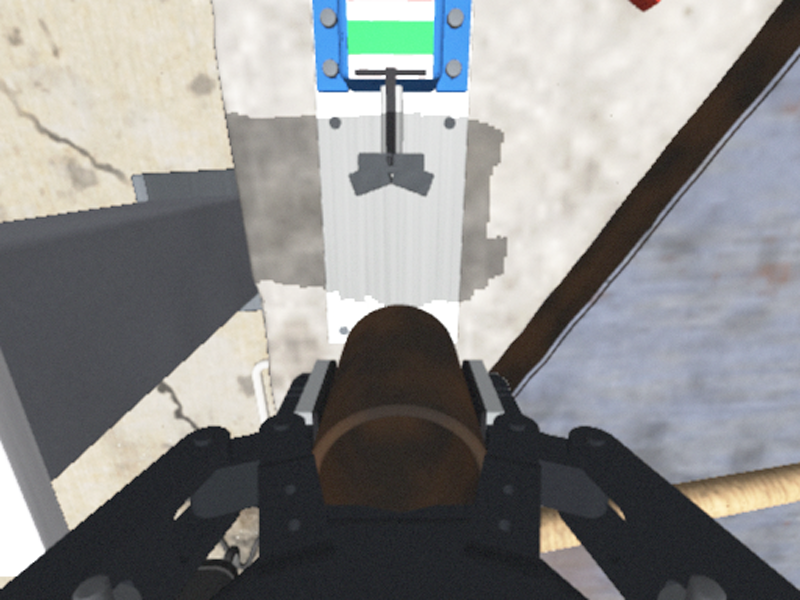

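Request:
apply_moves([
  [0, [0.05, -0.045, 0.3], [0, 0, 0]],
  [0, [0, 0, 0.4], [0, 0, 0]],
  [0, [0, 0, 0.3], [0, 0, 0]],
  [0, [0, 0, 0.15], [0, 0, 0]],
  [0, [0, 0, 0.08], [0, 0, 0]],
  [0, [0, 0, 0], [0, 0, 0]],
  [0, [0, 0, 0], [0, 0, 0]],
  [0, [0, 0, 0], [0, 0, 0]],
])

```text
clock: 17.75
position: [0.4656, 0.0954, 0.032]
tool_rot: [179.9, 0.0, 87.0]
wrist_force: [-0.7, 0.8, -2.3]
opening: 0.549
grasp_force: 59.4
```

Request:
apply_moves([
  [0, [0, -0.01, 0.04], [0, 0, 0]],
  [0, [0, 0, 0.02], [0, 0, 0]],
  [0, [0, 0, 0.02], [0, 0, 0]],
  [0, [0, 0, 0], [0, 0, 0]],
  [0, [0, 0, 0], [0, 0, 0]],
  [0, [0, 0, 0], [0, 0, 0]],
])

```text
clock: 18.5
position: [0.4643, 0.0954, 0.025]
tool_rot: [180.0, 0.0, 87.0]
wrist_force: [-1.0, 0.4, -2.0]
opening: 0.545
grasp_force: 59.4
```

Request:
apply_moves([
  [0, [0.1, 0, 0], [0, 0, 0]],
  [0, [0.15, 0, 0], [0, 0, 0]],
  [0, [0.1, 0, 0], [0, 0, 0]],
  [0, [0.05, 0, 0], [0, 0, 0]],
  [0, [0, 0, 0], [0, 0, 0]],
  [0, [0, 0, 0], [0, 0, 0]],
])

```text
clock: 19.25
position: [0.4659, 0.1273, 0.0249]
tool_rot: [180.0, 0.0, 87.0]
wrist_force: [0.2, -0.3, -2.4]
opening: 0.547
grasp_force: 59.3
```

Request:
apply_moves([
  [0, [0.05, 0, 0], [0, 0, 0]],
  [0, [0.05, 0, 0], [0, 0, 0]],
  [0, [0.05, 0, 0], [0, 0, 0]],
  [0, [0.03, 0, 0], [0, 0, 0]],
  [0, [0, 0, 0], [0, 0, 0]],
  [0, [0, 0, 0], [0, 0, 0]],
  [0, [0, 0, 0], [0, 0, 0]],
])

```text
clock: 20.12
position: [0.4667, 0.1415, 0.0249]
tool_rot: [180.0, 0.0, 87.0]
wrist_force: [-0.2, -3.9, -1.2]
opening: 0.548
grasp_force: 59.4
```

Request:
apply_moves([
  [0, [0.03, 0, 0], [0, 0, 0]],
  [0, [0.03, 0, 0], [0, 0, 0]],
  [0, [0.03, 0, 0], [0, 0, 0]],
  [0, [0.03, 0, 0], [0, 0, 0]],
  [0, [0, 0, 0], [0, 0, 0]],
  [0, [0, 0, 0], [0, 0, 0]],
  [0, [0, 0, 0], [0, 0, 0]],
  [0, [0, 0, 0], [0, 0, 0]],
])

```text
clock: 21.12
position: [0.4672, 0.1501, 0.025]
tool_rot: [-180.0, 0.2, 87.0]
wrist_force: [-1.4, -11.2, -0.4]
opening: 0.552
grasp_force: 59.5
```

Run:
```python
from h import *
import cv2
s=manip.state(); print(s["position"],s["wrist_force"],s["tool_rot"])
w=manip.camera("wrist"); t=manip.camera("top"); s=manip.camera("scene")
def cr(im,x,y,wd,h,k): return cv2.resize(im[y:y+h,x:x+wd],(wd*k,h*k),interpolation=cv2.INTER_CUBIC)
cv2.imwrite("pics/f.png",np.hstack([cr(w,160,0,200,300,2),cr(s,220,190,100,150,4)]))
```

```text
[0.46716906 0.15011426 0.0249624 ] [ -1.36895974 -11.24285927  -0.39351628] [-1.79998525e+02  1.55991918e-01  8.69744750e+01]
```

View pics/f.png

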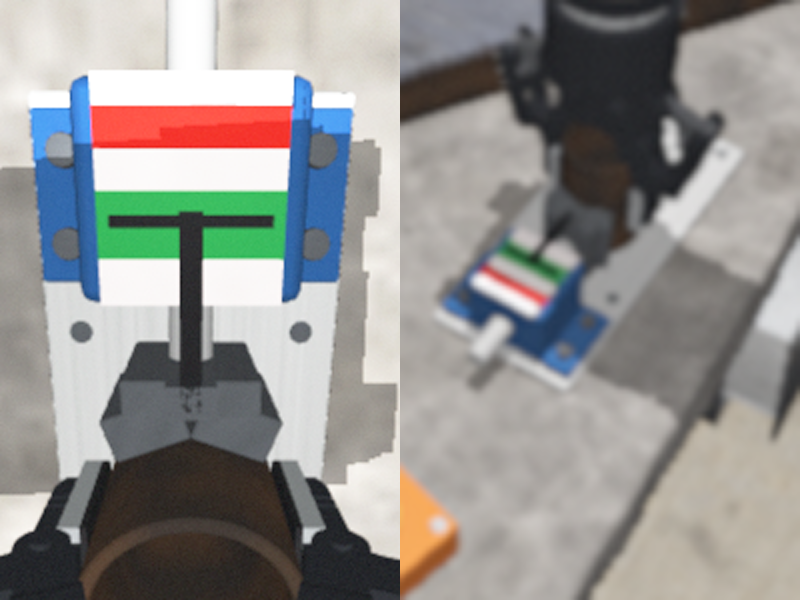

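The wrist view shows the pointer bar at (190,220) inside the green field (rows 190–258). The stub is seated symmetrically in the V at about (190,440), with about 11 N on the wrist.

```bash
python3 -c "
from bench import manip
print(manip.close_job())"
```

```text
the job is handed in; nothing more can be done
None
```

I handed in the job at about 21 s, and no verdict came back: the cap sits stem down in the orange holder, and the gripper holds the stub upright in the V stop with about 11 N at the wrist and the pointer mid-green.

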